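Fit the bearing sleeve and bring the spread snap ring to its groove

TASK

Slide the sleeve whose bore fits the upright axle stub (one of the two brass sleeves does) over the stub, fully down on its shoulder, and let go of it. Then take the snap ring pliers by the handles, squeeze them so that the ring on their tips is fully spread while it is still above the stub, and lower the ring over the stub until it is level with the groove. Finish there, still holding the pliers squeezed, with the ring level and spread around the groove, clear of the stub and sleeve; do not force the ring over the stub unspread, and leave the other sleeve and the other things on the bench where they are.

Things in the scene. Friction and masses are not known exactly. Their poses are not given: they have to be found in the camera images.
- groove (a point): centre of the groove in the axle stub, on its axis, z up. The stub is a steel pin 24 mm in diameter, upright on a fixed gear unit (aluminium box 110 x 85 mm, top 39 mm above the bench; a motor 38 mm thick lies along the point's +x, ending 133 mm from the axis). Groove 8 mm tall, 19 mm in diameter, its middle 95 mm above the bench. Place and yaw vary
- seat (a point): on the stub's axis at the top of its shoulder (32 mm in diameter, 55 mm above the bench), where the sleeve's underside comes to rest
- stub_tip (a point): top end of the axle stub, on its axis, 112 mm above the bench; chamfered 3 mm
- sleeve_wide_mid (a point): centre (half-way up) of the sleeve that fits: brass tube standing on end, outside 36 mm, bore 27 mm, 30 mm tall, 80 g; z along its bore
- sleeve_narrow_mid (a point): centre (half-way up) of the sleeve that does not fit: same brass tube, outside 36 mm, 30 mm tall, but bore 18 mm. The two sleeves may have changed places
- pliers_grip (a point): where to grip the snap ring pliers: midway between their two black handles, half-way up, 38 mm above the bench. x along the pliers to the ring, y across the handles, z up. Handles: flat upright outer sides 16 mm tall, from 26 mm ahead of here to 54 mm behind; 45 mm over their outer sides here when slack, 37 mm and parallel when fully squeezed
- ring (a point): centre of the snap ring on the pliers' tips, 102 mm ahead of pliers_grip along its x, same height and axes, squeezed or not. The ring lies level, 3 mm thick, outside 37 mm when spread; its opening is 29 mm when fully squeezed (2.5 mm clear of the stub all round), about 21 mm at its narrowest when slack
- jaw_left (a joint): opening of the pliers' left half, rad: 0 slack, 0.08 fully squeezed and ring fully spread (the right half moves alike)
- tape_roll: paper tape roll lying flat, 70 mm across, 24 high; a bystander, origin at its underside or middle
- flux_jar: white jar, 44 mm across, 55 high; a bystander, origin at its underside or middle
- screw_dish: steel dish, 76 mm across, 24 high; a bystander, origin at its underside or middle
- spare_gear: dark steel gear blank, 54 mm across, 20 high; a bystander, origin at its underside or middle
- screwdriver: screwdriver lying flat, 170 mm long; a bystander, origin at its underside or middle
- spanner: spanner lying flat, 150 mm long; a bystander, origin at its underside or middle
- pliers: the snap ring pliers, 130 g; origin under their pivot, 50 mm ahead of pliers_grip, 52 mm behind ring, 8 mm below both. They lie level on a fixed black rubber block 50 x 50 x 30 mm that ends about 21 mm ahead of pliers_grip. A spring resists: 4 N on each handle at first, 10 N at full squeeze, then a hard stop; grip with 20 N or more to hold them fully squeezed and level
- gear_unit: the fixed gear unit with the axle stub; origin on the bench under the stub's axis
- sleeve_wide: the fitting sleeve; origin at the centre of its underside
There are look-alikes about, which are no part of the job. Leave any purple or red look-alike of the pliers alone.

How it is judged:
On the way, in this order (a step that is already met when the one before it is completed fails the run):
1. the fitting sleeve is down on the stub's shoulder and let go (horizontal distance between sleeve_wide_mid and seat below 0.004 m and z of sleeve_wide_mid in the frame of seat between 0.011 and 0.019 m and angle between sleeve_wide_mid's own z axis and vertical below 0.12 rad and contact force between the fingers and sleeve_wide below 0.1 N), for 0.2 s.
2. the ring is spread above the stub, in line with it (value of joint jaw_left above 0.06 rad and horizontal distance between ring and stub_tip below 0.008 m and z of ring in the frame of stub_tip above 0.001 m), for 0.06 s.
At the end, for the whole second after the job is handed in: wide sleeve on the shoulder (4 mm, upright), let go; pliers held by the fingers, jaw over 0.06 rad; ring within 3.5 mm of the stub axis, 3 mm of groove height, level to 0.1 rad, still, pushing on the gear unit under 3 N, on the sleeve under 1 N; narrow sleeve over 60 mm from the stub (all of step 1 and horizontal distance between ring and groove below 0.0035 m and z of ring in the frame of groove between -0.003 and 0.003 m and angle between ring's own z axis and vertical below 0.1 rad and value of joint jaw_left above 0.06 rad and contact force between the fingers and pliers above 2 N and contact force between pliers and gear_unit below 3 N and contact force between pliers and sleeve_wide below 1 N and linear speed of pliers below 0.02 m/s and horizontal distance between sleeve_narrow_mid and seat above 0.06 m); the arm keeps its last pose, push and grip.
It fails at once if the ring is forced over the stub unspread (horizontal distance between ring and stub_tip below 0.01 m and z of ring in the frame of stub_tip below -0.004 m and value of joint jaw_left below 0.04 rad).
It fails at once if a bystander or the narrow sleeve is moved more than 30 mm (distance of any of tape_roll, flux_jar, screw_dish, spare_gear, screwdriver, spanner, sleeve_narrow_mid from where it was at the start of the episode above 0.03 m).
It also fails if it takes over 56 s, if anything falls off the work surface, if the arm or the gripper's body presses on something with over 40 N, if the wrist force passes 120 N, or if a joint passes its speed limit or range.

ROBOT

A 6-joint arm with a two-finger parallel gripper is mounted at the origin on the work surface. World frame = base frame: x ahead of the robot, y to its left, z up, the work surface at z = 0. Lengths are in m, angles in rad, forces in N, time in s.
With the tool pointing down it reaches from about 0.25 to 0.775 m from the base axis. Payload 4 kg.
Tool frame: the origin (TCP) lies at the very end of the fingers, on their centre line; the grasp point (between the pads) lies 19 mm behind it; z points along the fingers, y is the line along which they close (so a half turn about z gives the same grasp; the last joint's range is limited). The gripper opens to 94 mm and grips with 3 to 60 N. Pads are 16 mm wide; open, the fingers measure 119 mm over their backs; the gripper's body (75 mm by 177 mm) begins 78 mm behind the grasp point.
Start: joints at [1.046, 0.087, 1.371, -0, 1.684, -0.103], TCP at [0.225, 0.502, 0.206] pointing down, gripper open.
Joint ranges: [-3.1, 3.1], [-0.76, 2.03], [0.27, 2.55], [-1.08, 4.22], [0.17, 2.65], [-2.57, 2.57]. Speed limits (rad/s): [2.79, 2.79, 3.14, 3.14, 3.14, 3.14].

INTERFACE

Orientations are given as a unit quaternion [x, y, z, w].
In Python, from bench import * gives the robot as it stands. The module is installed in compiled form; this text tells all that it offers.
- The arm moves only by the tool drive_tool, never from a script. Its argument "moves" is a list of rows, each an object with "delta_pos": the shift along the world's x, y, z in m, a list of three; "twist": the turn, a rotation vector about the world's x, y, z in degrees, a list of three; "fingers": the opening, from 0 (shut) to 1 (fully open). A call has 1 to 20 rows; each row shifts and turns the commanded pose from where the row before left it; what a row does not reach is not made up. A row lasts 1/12 s, in which the tool goes at most 41.7 mm and 7.16 degrees, less where a joint would pass 70% of its speed; a pose out of reach is approached as far as the arm can. A call with a gripper value outside its range is refused whole. The fingers move at their own pace and stop on an object; "force" is the grip in N (left out, the last holds). Time passes only in rows, so rows that do not move let the fingers close. It gives the time, the measured TCP pose, the force, the opening and the grip force at its end, in the units of the state.
- get_obs(): the state, without advancing time (a new reading comes with each control period).
- grab_frame(name): name is "scene" or "side" or "wrist"; returns the picture (400x640x3 uint8, blue, green, red); there is no depth.
- camera_params(name): a dict with "K" (3x3 intrinsics, pixels), "eye" and "attitude" of the camera in the world; the wrist camera has in their place "hand_eye" (4x4, takes a point from camera to tool coordinates, whose origin is the TCP and whose axes are the flange's). Camera axes: x right, y down, z forward; pixel columns grow to the right and rows downward; lengths in m; the calibration is good to about 2 mm. The wrist camera is an equidistant fisheye: a pixel r from the principal point sees the ray r / f radians off the axis. A picture is of the moment at which its call begins: read the wrist's pose just before it. camera_params takes no time and is no camera call.
- sign_off(): hands the job in; it is judged then, once.
The state is a dict: "time_s": time; "joints": joint angles; "qd": joint speeds; "tau": joint torques, N m; "tool_pos": TCP position; "tcp_rot": TCP orientation; "wrist_force": force on the tool from outside, world axes, zero at the start; "ft_torque": the same for the moment, N m; "opening": finger opening in m; "finger_force": force on a finger pad.
Only numpy, scipy, OpenCV 4.12 (cv2) and the standard library are available. Lean on these libraries where they do the work, as an engineer would, in place of code of your own. Each camera call takes 0.05 s, during which the arm holds its last target. There are 200 camera calls.

## Working session

There is one attempt and no reset: what is moved stays moved. The work goes in short steps, Python scripts to look and compute and a tool call to move; the robot and the scene stay as the last step left them, time stands still between calls to the robot, and variables do not carry over. Pictures are saved under pics/ and viewed, at most 10 in all, crops included, and the job is handed in when it is done.

Besides the shell and the picture viewer there is one more tool, called after "Request:" by a JSON object that holds its "fn" and its "kwargs", one argument or row to a line. drive_tool: Moves the arm, as the interface text tells. Its arguments: {"type":"object","properties":{"moves":{"type":"array"},"force":{"type":"number"}},"required":["moves"]}

```bash
mkdir -p pics; cat > h.py <<'E'
from bench import *
import numpy as np, cv2
from scipy.spatial.transform import Rotation as R
def rot(a):
    a=np.array(a,float)
    return a if a.shape==(3,3) else (R.from_quat(a).as_matrix() if a.size==4 else R.from_rotvec(a).as_matrix())
def ray(n,u,v,pose=None):
    c=camera_params(n);K=np.array(c["K"])
    x=(u-K[0,2])/K[0,0];y=(v-K[1,2])/K[1,1]
    if n!="wrist":
        d=rot(c["attitude"])@np.array([x,y,1]);return np.array(c["eye"]),d/np.linalg.norm(d)
    t=np.hypot(x,y);s=np.sin(t)/t if t>1e-9 else 1
    T=np.array(c["hand_eye"]);p,q=pose;M=rot(q)
    return np.array(p)+M@T[:3,3],M@T[:3,:3]@np.array([x*s,y*s,np.cos(t)])
def onz(n,u,v,z,pose=None):
    e,d=ray(n,u,v,pose);return e+d*(z-e[2])/d[2]
def proj(n,P,pose=None):
    c=camera_params(n);K=np.array(c["K"]);P=np.array(P,float)
    if n!="wrist":
        q=rot(c["attitude"]).T@(P-np.array(c["eye"]));return K[0,0]*q[0]/q[2]+K[0,2],K[1,1]*q[1]/q[2]+K[1,2]
    T=np.array(c["hand_eye"]);p,qq=pose
    q=T[:3,:3].T@(rot(qq).T@(P-np.array(p))-T[:3,3]);r=np.hypot(q[0],q[1]);t=np.arctan2(r,q[2])
    return K[0,0]*q[0]/r*t+K[0,2],K[1,1]*q[1]/r*t+K[1,2]
E
python3 - <<'E'
from h import *
o=get_obs();print(o)
for n in("scene","side","wrist"):
    print(n,camera_params(n)); cv2.imwrite(f"pics/{n}0.png",grab_frame(n))
a=[cv2.imread(f"pics/{n}0.png") for n in("scene","side","wrist")]
E
```

```text
{'time_s': 0.0, 'joints': array([ 1.04589231e+00,  8.79267764e-02,  1.37225226e+00, -3.33447434e-05,
        1.68361352e+00, -1.03098868e-01]), 'qd': array([ 0.00083485, -0.00064921, -0.00112407, -0.00129411,  0.00184502,
        0.0012289 ]), 'tau': array([ 3.66790746e-04, -3.40196264e+01, -3.02421319e+01,  7.18330918e-02,
        3.32254416e-02, -1.48229483e-04]), 'tool_pos': array([0.22490686, 0.50130011, 0.20432064]), 'tcp_rot': array([ 2.09344251e-01,  9.77841385e-01, -1.05128656e-03, -3.23980091e-04]), 'wrist_force': array([-0.39201683, -0.18230317, -0.56189395]), 'ft_torque': array([-0.00266596,  0.06382111,  0.01036786]), 'finger_force': 0.0, 'opening': 0.09401665794430039}
scene {'K': array([[407.51094766,   0.        , 322.70474249],
       [  0.        , 407.51094766, 203.77805235],
       [  0.        ,   0.        ,   1.        ]]), 'eye': array([ 1.13944173, -0.17985864,  0.82383161]), 'attitude': array([ 0.73877033,  0.56985185, -0.21288754, -0.29011406])}
side {'K': array([[454.49349843,   0.        , 319.07650746],
       [  0.        , 454.49349843, 196.65531211],
       [  0.        ,   0.        ,   1.        ]]), 'eye': array([0.20761156, 0.91040215, 0.86896404]), 'attitude': array([-0.15721074,  0.89491292, -0.41220384,  0.06710917])}
wrist {'K': array([[309.70691629,   0.        , 318.31804759],
       [  0.        , 309.70691629, 193.72647979],
       [  0.        ,   0.        ,   1.        ]]), 'hand_eye': array([[ 1.54981362e-04, -9.66738849e-01, -2.55765466e-01,
         7.43719951e-02],
       [ 9.99999709e-01,  3.40914453e-04, -6.82632925e-04,
         8.09963420e-04],
       [ 7.47121913e-04, -2.55765286e-01,  9.66738620e-01,
        -1.78728491e-01],
       [ 0.00000000e+00,  0.00000000e+00,  0.00000000e+00,
         1.00000000e+00]])}
```

View pics/scene0.png

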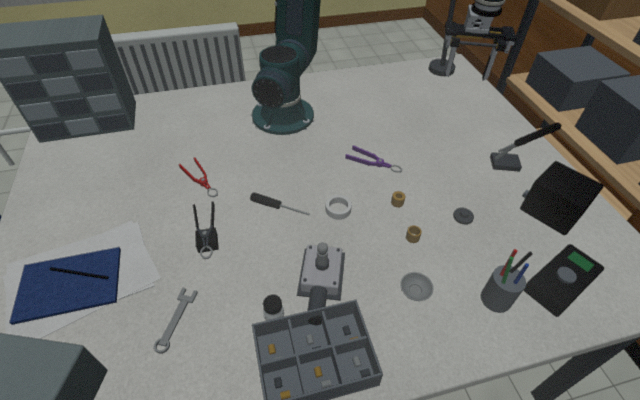

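View pics/wrist0.png

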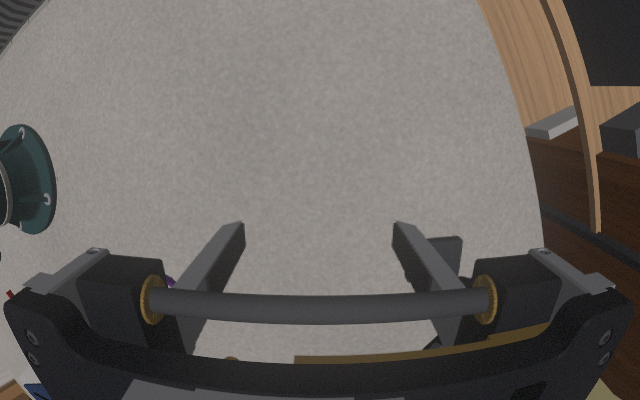

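Scene view: pliers candidates are red (200,178), purple (372,160) and black-handled on a black block (206,230). The black one fits the description. The brass sleeves are at (398,199) and (414,234), bores still to be compared. The stub is on the gear unit at (322,250). The wrist view shows only empty bench.

```bash
python3 - <<'E'
from h import *
s=cv2.imread("pics/scene0.png");d=cv2.imread("pics/side0.png")
def crop(im,c,w=50,h=50):
    u,v=map(int,c);u=min(max(u,w),640-w);v=min(max(v,h),400-h);return cv2.resize(im[v-h:v+h,u-w:u+w],(260,260),interpolation=cv2.INTER_CUBIC)
pts={"s1":(398,199,.03),"s2":(414,234,.03),"tip":(322,247,.112),"handle":(205,215,.046),"ring":(206,252,.038),"dish":(417,287,.01),"jar":(272,300,.055),"tape":(338,207,.02),"gear":(463,215,.02)}
for k,(u,v,z) in pts.items():
    P=onz("scene",u,v,z);print(k,P.round(3),np.round(proj("side",P)))
a=np.hstack([crop(s,(406,216),35,35),crop(s,(206,230),35,35),crop(s,(322,260),40,40)])
q=[proj("side",onz("scene",*t)) for t in((406,216,.03),(206,235,.04),(322,247,.1))]
b=np.hstack([crop(d,q[0],50,50),crop(d,q[1],50,50),crop(d,q[2],50,50)])
cv2.imwrite("pics/c1.png",np.vstack([a,b]))
E
```

```text
s1 [0.481 0.219 0.03 ] [306. 259.]
s2 [0.601 0.212 0.03 ] [262. 245.]
tip [ 0.64  -0.035  0.112] [285. 161.]
handle [ 0.426 -0.279  0.046] [378. 149.]
ring [ 0.535 -0.287  0.038] [346. 143.]
dish [0.731 0.167 0.01 ] [226. 226.]
jar [ 0.706 -0.16   0.055] [282. 149.]
tape [0.461 0.058 0.02 ] [334. 221.]
gear [0.568 0.367 0.02 ] [247. 298.]
```

View pics/c1.png

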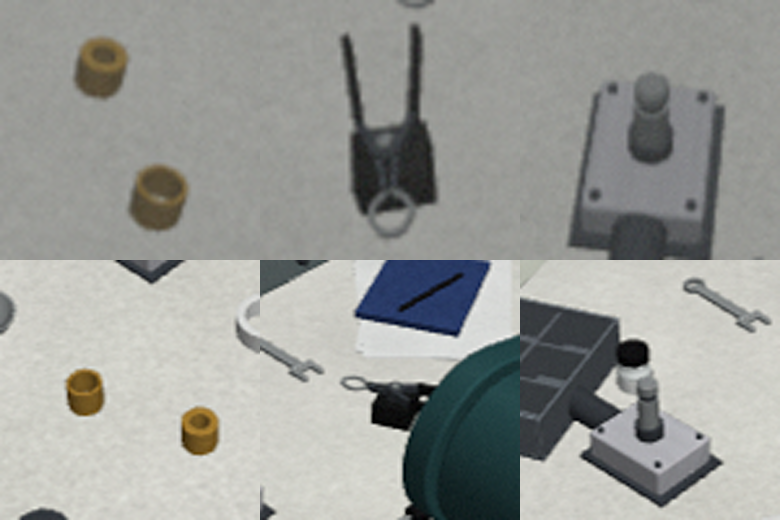

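View pics/side0.png

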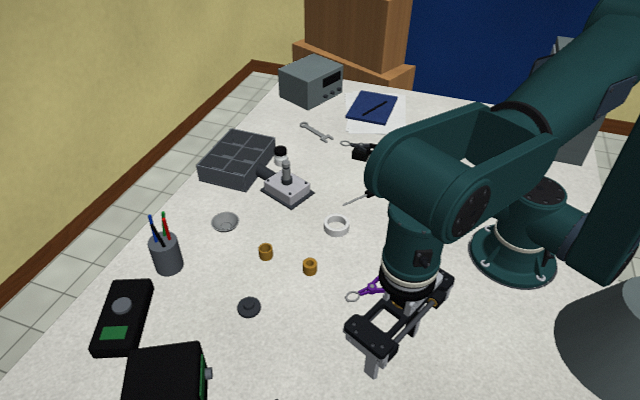

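The crop shows the wide, thin-walled bore is the sleeve at scene (414,234), about (0.60, 0.21). The thick-walled one at (398,199) is the narrow sleeve. The black-handled pliers on the rubber block point along about +x. I'm moving above the wide sleeve.

Request:
{"fn": "drive_tool", "kwargs": {
  "moves": [
    {"delta_pos": [0.027,-0.0207,-0.003],"twist": [0,0,1.72],"fingers": 1},
    {"delta_pos": [0.027,-0.0207,-0.003],"twist": [0,0,1.72],"fingers": 1},
    {"delta_pos": [0.027,-0.0207,-0.003],"twist": [0,0,1.72],"fingers": 1},
    {"delta_pos": [0.027,-0.0207,-0.003],"twist": [0,0,1.72],"fingers": 1},
    {"delta_pos": [0.027,-0.0207,-0.003],"twist": [0,0,1.72],"fingers": 1},
    {"delta_pos": [0.027,-0.0207,-0.003],"twist": [0,0,1.72],"fingers": 1},
    {"delta_pos": [0.027,-0.0207,-0.003],"twist": [0,0,1.72],"fingers": 1},
    {"delta_pos": [0.027,-0.0207,-0.003],"twist": [0,0,1.72],"fingers": 1},
    {"delta_pos": [0.027,-0.0207,-0.003],"twist": [0,0,1.72],"fingers": 1},
    {"delta_pos": [0.027,-0.0207,-0.003],"twist": [0,0,1.72],"fingers": 1},
    {"delta_pos": [0.027,-0.0207,-0.003],"twist": [0,0,1.72],"fingers": 1},
    {"delta_pos": [0.027,-0.0207,-0.003],"twist": [0,0,1.72],"fingers": 1},
    {"delta_pos": [0.027,-0.0207,-0.003],"twist": [0,0,1.72],"fingers": 1},
    {"delta_pos": [0.027,-0.0207,-0.003],"twist": [0,0,1.72],"fingers": 1},
    {"delta_pos": [0,0,0],"twist": [0,0,0],"fingers": 1},
    {"delta_pos": [0,0,0],"twist": [0,0,0],"fingers": 1}
  ]
}}

```text
time_s: 1.48
tool_pos: [0.6037, 0.2105, 0.1618]
tcp_rot: [0.002, 1.0, -0.0, -0.001]
wrist_force: [-0.2, -0.2, 0.8]
opening: 0.0941
finger_force: 0.0
```

```bash
cat >> h.py <<'E'
def look(name):
    o=get_obs();im=grab_frame("wrist");cv2.imwrite(f"pics/{name}.png",im)
    return im,(o["tool_pos"],o["tcp_rot"])
def brass(im):
    h=cv2.cvtColor(im,cv2.COLOR_BGR2HSV);m=cv2.inRange(h,(12,90,50),(32,255,255))
    n,l,s,c=cv2.connectedComponentsWithStats(m);return l,[(i,s[i].tolist()) for i in range(1,n) if s[i][4]>60]
E
python3 - <<'E'
from h import *
im,p=look("w1");print(p,get_obs()["joints"].round(2))
l,b=brass(im)
for i,s in b:
    print(s,onz("wrist",s[0]+s[2]/2,s[1]+s[3]/2,.02,p).round(3))
E
```

```text
(array([0.60369118, 0.21052812, 0.1618496 ]), array([ 2.36906445e-03,  9.99996222e-01, -1.42609356e-04, -1.38696151e-03])) [ 0.25  0.3   1.21  0.    1.64 -1.32]
[316, 39, 34, 33, 630] [0.468 0.227 0.02 ]
[309, 155, 33, 35, 351] [0.591 0.219 0.02 ]
[621, 258, 13, 19, 79] [0.762 0.801 0.02 ]
[140, 274, 25, 51, 621] [ 0.765 -0.02   0.02 ]
[473, 275, 25, 50, 520] [0.768 0.443 0.02 ]
[627, 277, 13, 18, 62] [0.814 0.863 0.02 ]
[294, 322, 256, 42, 2217] [0.833 0.357 0.02 ]
[614, 349, 26, 34, 195] [1.122 1.082 0.02 ]
```

View pics/w1.png

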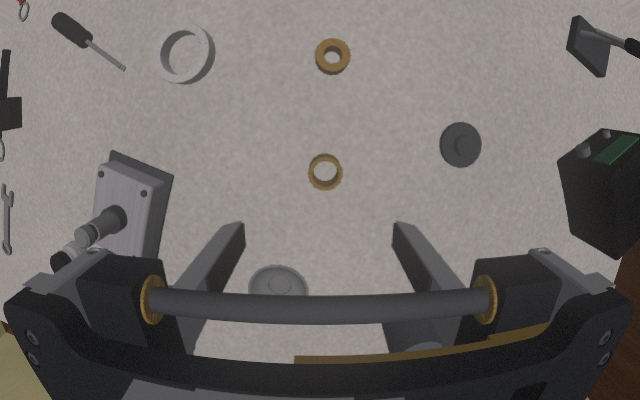

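Wrist view: wide sleeve at (325,172), narrow one at (333,56), gear unit and stub at left (100,225), dish at (278,282).

```bash
python3 - <<'E'
from h import *
im=cv2.imread("pics/w1.png");o=get_obs();p=(o["tool_pos"],o["tcp_rot"])
l,b=brass(im)
m=(l==[i for i,s in b if s[0]==309][0])
v,u=np.nonzero(m)
print("far",onz("wrist",325.5,v.max()+.5,.03,p)[0]-.018,"near0",onz("wrist",325.5,v.min()-.5,0,p)[0]+.018,"near30",onz("wrist",325.5,v.min()-.5,.03,p)[0]+.018)
print("y",[onz("wrist",x,172,.028,p)[1].round(4) for x in(u.min()-.5,u.max()+.5)])
# bore: hole inside
h=cv2.morphologyEx(m.astype(np.uint8),cv2.MORPH_CLOSE,np.ones((3,3)))
c,hi=cv2.findContours(h,cv2.RETR_CCOMP,cv2.CHAIN_APPROX_NONE)
for k,q in enumerate(c):
    if len(q)>10:
        (x,y),r=cv2.minEnclosingCircle(q);print(hi[0][k][3],x,y,r,onz("wrist",x,y,.03,p).round(4))
for q in((82,240),(88,238)):print(q,onz("wrist",*q,.112,p).round(3))
E
```

```text
far 0.5883559278698949 near0 0.5917754283245477 near30 0.5878665467695341
y [np.float64(0.2023), np.float64(0.2363)]
-1 325.7884521484375 172.42308044433594 17.5585994720459 [0.5884 0.22   0.03  ]
0 325.0 173.0 13.928488731384277 [0.589  0.2192 0.03  ]
(82, 240) [ 0.638 -0.029  0.112]
(88, 238) [ 0.635 -0.019  0.112]
```

Request:
{"fn": "drive_tool", "kwargs": {
  "moves": [
    {"delta_pos": [-0.015,0.009,-0.025],"twist": [0,0,0],"fingers": 1},
    {"delta_pos": [0,0,-0.03],"twist": [0,0,0],"fingers": 1},
    {"delta_pos": [0,0,-0.03],"twist": [0,0,0],"fingers": 1},
    {"delta_pos": [0,0,-0.03],"twist": [0,0,0],"fingers": 1},
    {"delta_pos": [0,0,-0.025],"twist": [0,0,0],"fingers": 1},
    {"delta_pos": [0,0,-0.014],"twist": [0,0,0],"fingers": 1},
    {"delta_pos": [0,0,0],"twist": [0,0,0],"fingers": 1},
    {"delta_pos": [0,0,0],"twist": [0,0,0],"fingers": 0.3},
    {"delta_pos": [0,0,0],"twist": [0,0,0],"fingers": 0.3},
    {"delta_pos": [0,0,0],"twist": [0,0,0],"fingers": 0.3},
    {"delta_pos": [0,0,0],"twist": [0,0,0],"fingers": 0.3},
    {"delta_pos": [0,0,0],"twist": [0,0,0],"fingers": 0.3},
    {"delta_pos": [0,0,0],"twist": [0,0,0],"fingers": 0.3}
  ],
  "force": 25
}}

```text
time_s: 2.62
tool_pos: [0.5888, 0.2212, 0.0105]
tcp_rot: [0.001, 1.0, 0.0, 0.001]
wrist_force: [0.4, -0.1, -0.2]
opening: 0.0571
finger_force: 0.0
```

Still closing; I'll close fully and lift.

Request:
{"fn": "drive_tool", "kwargs": {
  "moves": [
    {"delta_pos": [0,0,0],"twist": [0,0,0],"fingers": 0.1},
    {"delta_pos": [0,0,0],"twist": [0,0,0],"fingers": 0.1},
    {"delta_pos": [0,0,0],"twist": [0,0,0],"fingers": 0.1},
    {"delta_pos": [0,0,0],"twist": [0,0,0],"fingers": 0.1},
    {"delta_pos": [0,0,0],"twist": [0,0,0],"fingers": 0.1},
    {"delta_pos": [0,0,0],"twist": [0,0,0],"fingers": 0.1},
    {"delta_pos": [0,0,0],"twist": [0,0,0],"fingers": 0.1},
    {"delta_pos": [0,0,0.02],"twist": [0,0,0],"fingers": 0.1},
    {"delta_pos": [0,0,0.03],"twist": [0,0,0],"fingers": 0.1},
    {"delta_pos": [0,0,0.035],"twist": [0,0,0],"fingers": 0.1},
    {"delta_pos": [0,0,0.035],"twist": [0,0,0],"fingers": 0.1},
    {"delta_pos": [0,0,0.03],"twist": [0,0,0],"fingers": 0.1},
    {"delta_pos": [0,0,0],"twist": [0,0,0],"fingers": 0.1}
  ]
}}

```text
time_s: 3.7
tool_pos: [0.5918, 0.2223, 0.1683]
tcp_rot: [0.001, 1.0, 0.002, 0.007]
wrist_force: [-0.1, 1.1, 1.1]
opening: 0.0343
finger_force: 25.0
```

Request:
{"fn": "drive_tool", "kwargs": {
  "moves": [
    {"delta_pos": [0,-0.03,0.005],"twist": [0,0,0],"fingers": 0.1},
    {"delta_pos": [0,-0.035,0.005],"twist": [0,0,0],"fingers": 0.1},
    {"delta_pos": [0,-0.035,0],"twist": [0,0,0],"fingers": 0.1},
    {"delta_pos": [0,-0.035,0],"twist": [0,0,0],"fingers": 0.1},
    {"delta_pos": [0,-0.025,0],"twist": [0,0,0],"fingers": 0.1},
    {"delta_pos": [0,0,0],"twist": [0,0,0],"fingers": 0.1},
    {"delta_pos": [0,0,0],"twist": [0,0,0],"fingers": 0.1},
    {"delta_pos": [0,0,0],"twist": [0,0,0],"fingers": 0.1}
  ]
}}

```text
time_s: 4.37
tool_pos: [0.5879, 0.0616, 0.1686]
tcp_rot: [0.001, 1.0, 0.001, -0.001]
wrist_force: [0.0, 0.0, -1.6]
opening: 0.0342
finger_force: 25.0
```

```bash
python3 - <<'E'
from h import *
im,p=look("w2");print(p)
import json;json.dump([np.array(x).tolist() for x in p],open("w2.json","w"))
s=cv2.imread("pics/scene0.png");d=cv2.imread("pics/side0.png")
q=tuple(map(int,proj("side",[.64,-.03,.1])))
f=lambda im,u,v,w:cv2.resize(im[v-w:v+w,u-w:u+w],(400,400),interpolation=cv2.INTER_NEAREST)
print("side crop at",q)
k=cv2.resize(im[60:400,60:540],(480*5//3,340*5//3))
cv2.imwrite("pics/c2.png",k)
cv2.imwrite("pics/c3.png",np.hstack([f(s,322,255,25),f(d,q[0],q[1],25)]))
E
```

```text
(array([0.58787198, 0.06163702, 0.16856944]), array([ 7.17410290e-04,  9.99999387e-01,  5.40940891e-04, -6.46494247e-04]))
side crop at (284, 165)
```

View pics/c2.png

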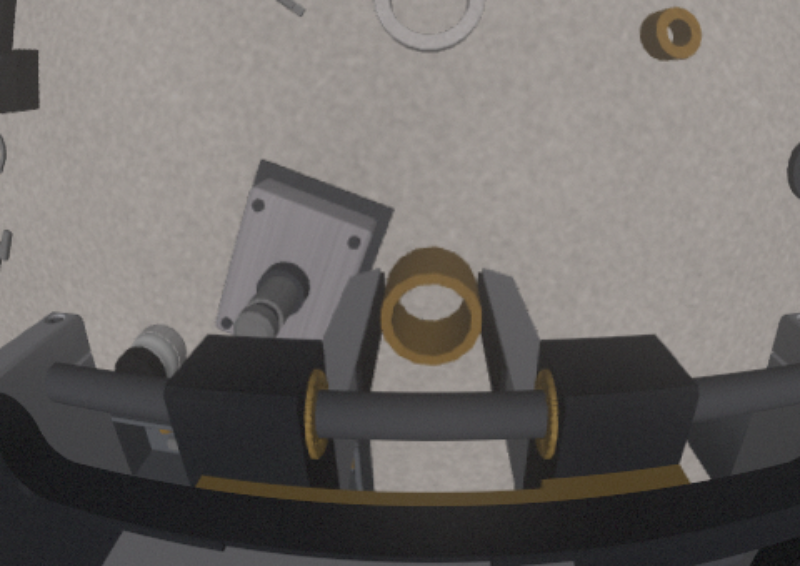

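View pics/c3.png

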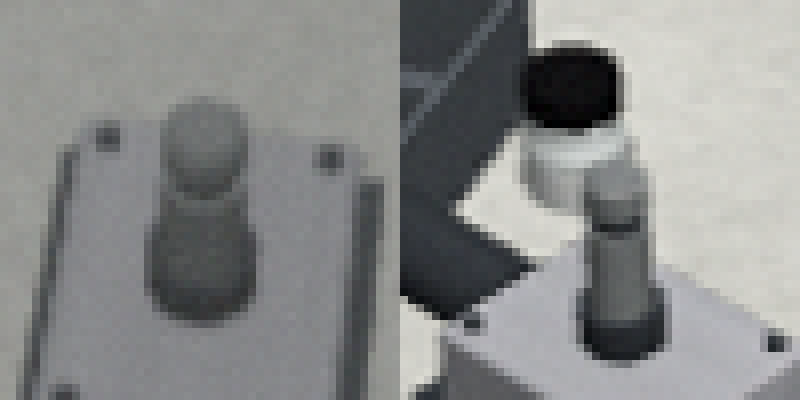

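Picture c2: the sleeve is held upright, its top ring at full-frame (319,252), with the stub tip at (214,253) and the shoulder at (229,234). c3: the tip shows at scene (322.5,246.3) and side (285.9,163.2).

```bash
python3 - <<'E'
from h import *
import json;p=json.load(open("w2.json"))
print("tip w",onz("wrist",213.6,253.2,.112,p).round(4),"shoulder w",onz("wrist",229.2,234,.055,p).round(4))
print("tip scene",onz("scene",322.5,246.3,.112).round(4),"side",onz("side",285.9,163.2,.112).round(4))
print("sleeve top w",onz("wrist",319.2,252,.188,p).round(4))
# shoulder bottom rim etc by scene: shoulder centre x
print("c2 w1",onz("wrist",319.2,252,.188,p)-np.array(p[0]))
E
```

```text
tip w [ 0.6296 -0.0293  0.112 ] shoulder w [ 0.6344 -0.031   0.055 ]
tip scene [ 0.6389 -0.0337  0.112 ] side [ 0.6332 -0.0257  0.112 ]
sleeve top w [0.5901 0.0628 0.188 ]
c2 w1 [0.00225939 0.00117848 0.01943056]
```

Request:
{"fn": "drive_tool", "kwargs": {
  "moves": [
    {"delta_pos": [0.012,-0.025,0],"twist": [0,0,0],"fingers": 0.1},
    {"delta_pos": [0.012,-0.025,0],"twist": [0,0,0],"fingers": 0.1},
    {"delta_pos": [0.012,-0.025,0],"twist": [0,0,0],"fingers": 0.1},
    {"delta_pos": [0.008,-0.0175,-0.013],"twist": [0,0,0],"fingers": 0.1},
    {"delta_pos": [0,0,-0.01],"twist": [0,0,0],"fingers": 0.1},
    {"delta_pos": [0,0,0],"twist": [0,0,0],"fingers": 0.1},
    {"delta_pos": [0,0,0],"twist": [0,0,0],"fingers": 0.1},
    {"delta_pos": [0,0,0],"twist": [0,0,0],"fingers": 0.1}
  ]
}}

```text
time_s: 5.08
tool_pos: [0.632, -0.0296, 0.1466]
tcp_rot: [-0.0, 1.0, 0.0, -0.0]
wrist_force: [0.4, -0.1, -0.2]
opening: 0.0343
finger_force: 25.0
```

```bash
python3 - <<'E'
from h import *
im,p=look("w3");print(p)
s=grab_frame("scene");d=grab_frame("side");cv2.imwrite("pics/scene3.png",s);cv2.imwrite("pics/side3.png",d)
f=lambda im,u,v,w,h,W,H:cv2.resize(im[v-h:v+h,u-w:u+w],(W,H),interpolation=cv2.INTER_CUBIC)
q=[tuple(map(int,proj(n,[.633,-.03,.11]))) for n in("scene","side")];print(q)
a=f(im,320,240,100,75,400,300)
b=np.hstack([f(s,*q[0],25,25,400,400)[:300],])
k=np.zeros((600,800,3),np.uint8)
k[:300,:400]=f(im,320,240,60,45,400,300)
k[:300,400:]=f(s,*q[0],28,21,400,300)
k[300:,:400]=f(d,*q[1],28,21,400,300)
cv2.imwrite("pics/c4.png",k)
E
```

```text
(array([ 0.63198186, -0.02963079,  0.14664395]), array([-3.43745780e-04,  9.99999873e-01,  3.56769746e-04, -9.30314177e-05]))
[(323, 244), (286, 162)]
```

View pics/c4.png

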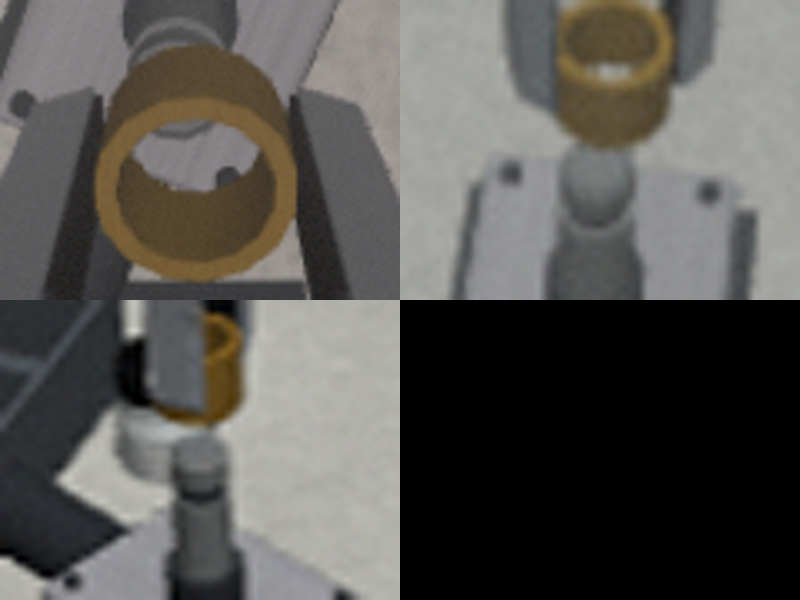

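In c4 the sleeve hangs over the stub. The stub sits slightly left of the sleeve in the wrist and scene crops, about 3 mm in -y. I'll work out the relative offset from the columns.

```bash
python3 - <<'E'
from h import *
from scipy.optimize import least_squares
o=get_obs();p=(o["tool_pos"],o["tcp_rot"]);z0=p[0][2]-.0105
W=lambda x,y:(260+x*.3,195+y*.3)
sx,sy=W(197.5,189);print("sleeve wrist",onz("wrist",sx,sy,z0+.03,p).round(4))
for z,r in((.109,.012),(.112,.009)):
    q=onz("wrist",*W(180,137),z,p);print("stub wrist",(q-[r,0,0]).round(4))
print("shoulder-y",onz("wrist",*W(180.5,30),.055,p).round(4))
S=lambda x:295+(x-400)/7.143
D=lambda x:258+x/7.143
def fit(obs):
    f=lambda q:[proj(n,[q[0],q[1],z])[0]-u for n,u,z in obs];r=least_squares(f,[.633,-.03]);return r.x.round(4),np.round(r.fun,2)
print("stub",fit([("scene",S(599),.105),("scene",S(594.5),.047),("side",D(200),.105),("side",D(205),.047)]))
print("sleeve",fit([("scene",S(615),z0+.015),("side",D(200),z0+.01)]))
E
```

```text
sleeve wrist [ 0.6344 -0.0291  0.1671]
stub wrist [ 0.6371 -0.0329  0.109 ]
stub wrist [ 0.6388 -0.0329  0.112 ]
shoulder-y [ 0.6399 -0.0335  0.055 ]
stub (array([ 0.636 , -0.0323]), array([-0.11,  0.11, -0.03,  0.03]))
sleeve (array([ 0.6319, -0.0269]), array([0., 0.]))
```

Request:
{"fn": "drive_tool", "kwargs": {
  "moves": [
    {"delta_pos": [0.003,-0.004,0],"twist": [0,0,0],"fingers": 0.1},
    {"delta_pos": [0,0,-0.008],"twist": [0,0,0],"fingers": 0.1},
    {"delta_pos": [0,0,-0.008],"twist": [0,0,0],"fingers": 0.1},
    {"delta_pos": [0,0,-0.004],"twist": [0,0,0],"fingers": 0.1},
    {"delta_pos": [0,0,-0.004],"twist": [0,0,0],"fingers": 0.1},
    {"delta_pos": [0,0,-0.003],"twist": [0,0,0],"fingers": 0.1},
    {"delta_pos": [0,0,-0.003],"twist": [0,0,0],"fingers": 0.1},
    {"delta_pos": [0,0,0],"twist": [0,0,0],"fingers": 0.1},
    {"delta_pos": [0,0,0],"twist": [0,0,0],"fingers": 0.1}
  ]
}}

```text
time_s: 5.98
tool_pos: [0.635, -0.0354, 0.1163]
tcp_rot: [0.001, 1.0, 0.0, -0.0]
wrist_force: [-0.4, 0.1, -1.8]
opening: 0.0341
finger_force: 25.0
```

Request:
{"fn": "drive_tool", "kwargs": {
  "moves": [
    {"delta_pos": [0,0,-0.004],"twist": [0,0,0],"fingers": 0.1},
    {"delta_pos": [0,0,-0.004],"twist": [0,0,0],"fingers": 0.1},
    {"delta_pos": [0,0,-0.004],"twist": [0,0,0],"fingers": 0.1},
    {"delta_pos": [0,0,0],"twist": [0,0,0],"fingers": 0.1},
    {"delta_pos": [0,0,0],"twist": [0,0,0],"fingers": 0.1}
  ]
}}

```text
time_s: 6.4
tool_pos: [0.6349, -0.0354, 0.1037]
tcp_rot: [0.001, 1.0, 0.0, -0.0]
wrist_force: [0.4, 1.2, -1.6]
opening: 0.0343
finger_force: 25.0
```

Request:
{"fn": "drive_tool", "kwargs": {
  "moves": [
    {"delta_pos": [0,0,-0.006],"twist": [0,0,0],"fingers": 0.1},
    {"delta_pos": [0,0,-0.006],"twist": [0,0,0],"fingers": 0.1},
    {"delta_pos": [0,0,-0.006],"twist": [0,0,0],"fingers": 0.1},
    {"delta_pos": [0,0,-0.006],"twist": [0,0,0],"fingers": 0.1},
    {"delta_pos": [0,0,-0.006],"twist": [0,0,0],"fingers": 0.1},
    {"delta_pos": [0,0,-0.003],"twist": [0,0,0],"fingers": 0.1},
    {"delta_pos": [0,0,0],"twist": [0,0,0],"fingers": 0.1},
    {"delta_pos": [0,0,0],"twist": [0,0,0],"fingers": 0.1}
  ]
}}

```text
time_s: 7.07
tool_pos: [0.635, -0.0354, 0.0707]
tcp_rot: [0.001, 1.0, 0.0, -0.0]
wrist_force: [-1.3, 1.6, -2.6]
opening: 0.0344
finger_force: 25.0
```

Request:
{"fn": "drive_tool", "kwargs": {
  "moves": [
    {"delta_pos": [0,0,-0.003],"twist": [0,0,0],"fingers": 0.1},
    {"delta_pos": [0,0,-0.0015],"twist": [0,0,0],"fingers": 0.1},
    {"delta_pos": [0,0,0],"twist": [0,0,0],"fingers": 0.1},
    {"delta_pos": [0,0,0],"twist": [0,0,0],"fingers": 0.1}
  ]
}}

```text
time_s: 7.4
tool_pos: [0.635, -0.0354, 0.0669]
tcp_rot: [0.001, 1.0, 0.0, -0.0]
wrist_force: [-1.1, 2.4, -0.8]
opening: 0.0345
finger_force: 25.0
```

Request:
{"fn": "drive_tool", "kwargs": {
  "moves": [
    {"delta_pos": [0,0,0],"twist": [0,0,0],"fingers": 0.8},
    {"delta_pos": [0,0,0],"twist": [0,0,0],"fingers": 0.8},
    {"delta_pos": [0,0,0],"twist": [0,0,0],"fingers": 0.8},
    {"delta_pos": [0,0,0],"twist": [0,0,0],"fingers": 0.8},
    {"delta_pos": [0,0,0],"twist": [0,0,0],"fingers": 0.8},
    {"delta_pos": [0,0,0],"twist": [0,0,0],"fingers": 0.8},
    {"delta_pos": [0,0,0.02],"twist": [0,0,0],"fingers": 0.9},
    {"delta_pos": [0,0,0.03],"twist": [0,0,0],"fingers": 0.9},
    {"delta_pos": [0,0,0.04],"twist": [0,0,0],"fingers": 0.9},
    {"delta_pos": [0,0,0.03],"twist": [0,0,0],"fingers": 0.9},
    {"delta_pos": [0,0,0],"twist": [0,0,0],"fingers": 0.9},
    {"delta_pos": [0,0,0],"twist": [0,0,0],"fingers": 0.9}
  ]
}}

```text
time_s: 8.4
tool_pos: [0.6368, -0.0358, 0.1905]
tcp_rot: [0.001, 1.0, -0.001, 0.003]
wrist_force: [-0.5, -0.4, -0.5]
opening: 0.0846
finger_force: 0.0
```

```bash
python3 - <<'E'
from h import *
im,p=look("w4");print(p)
l,b=brass(im)
for i,s in b: print(s)
s=grab_frame("scene");cv2.imwrite("pics/scene4.png",s)
d=grab_frame("side");cv2.imwrite("pics/side4.png",d)
for n,m in(("scene",s),("side",d)):
    l,b=brass(m)
    pr=np.round(proj(n,[.636,-.033,.07]))
    print(n,pr,[x for i,x in b if abs(x[0]+x[2]/2-pr[0])<30 and abs(x[1]+x[3]/2-pr[1])<30], [np.round(proj(n,[.636,-.033,z])).tolist() for z in(.055,.085)])
E
```

```text
(array([ 0.63675084, -0.03577136,  0.1905168 ]), array([ 7.82720479e-04,  9.99993943e-01, -5.09070219e-04,  3.35292950e-03]))
[514, 40, 21, 26, 313]
[303, 170, 36, 36, 366]
[154, 276, 24, 51, 604]
[460, 276, 24, 51, 551]
[274, 325, 269, 39, 2406]
[225, 329, 13, 8, 91]
[605, 331, 35, 68, 1020]
scene [322. 256.] [[315, 250, 15, 17, 116]] [[322.0, 260.0], [322.0, 252.0]]
side [287. 173.] [[280, 167, 12, 14, 117]] [[287.0, 178.0], [286.0, 169.0]]
```

Request:
{"fn": "drive_tool", "kwargs": {
  "moves": [
    {"delta_pos": [-0.02,-0.0245,0],"twist": [0,0,0],"fingers": 1},
    {"delta_pos": [-0.02,-0.0245,0],"twist": [0,0,0],"fingers": 1},
    {"delta_pos": [-0.02,-0.0245,0],"twist": [0,0,0],"fingers": 1},
    {"delta_pos": [-0.02,-0.0245,0],"twist": [0,0,0],"fingers": 1},
    {"delta_pos": [-0.02,-0.0245,0],"twist": [0,0,0],"fingers": 1},
    {"delta_pos": [-0.02,-0.0245,0],"twist": [0,0,0],"fingers": 1},
    {"delta_pos": [-0.02,-0.0245,0],"twist": [0,0,0],"fingers": 1},
    {"delta_pos": [-0.02,-0.0245,0],"twist": [0,0,0],"fingers": 1},
    {"delta_pos": [-0.02,-0.0245,0],"twist": [0,0,0],"fingers": 1},
    {"delta_pos": [-0.02,-0.0245,0],"twist": [0,0,0],"fingers": 1},
    {"delta_pos": [0,0,0],"twist": [0,0,0],"fingers": 1},
    {"delta_pos": [0,0,0],"twist": [0,0,0],"fingers": 1}
  ]
}}

```text
time_s: 9.55
tool_pos: [0.4337, -0.2808, 0.185]
tcp_rot: [0.002, 1.0, 0.001, -0.001]
wrist_force: [-0.1, -0.3, 0.4]
opening: 0.0941
finger_force: 0.0
```

```bash
python3 - <<'E'
from h import *
import json
im,p=look("w5");print(p,get_obs()["joints"].round(2))
json.dump([np.array(x).tolist() for x in p],open("w5.json","w"))
cv2.imwrite("pics/c5.png",cv2.resize(im[60:330,140:500],(800,600),interpolation=cv2.INTER_CUBIC))
E
```

```text
(array([ 0.43370703, -0.2808293 ,  0.1849791 ]), array([ 0.00235672,  0.9999954 ,  0.00139099, -0.00130709])) [-0.68  0.02  1.48  0.    1.64 -2.25]
```

View pics/c5.png

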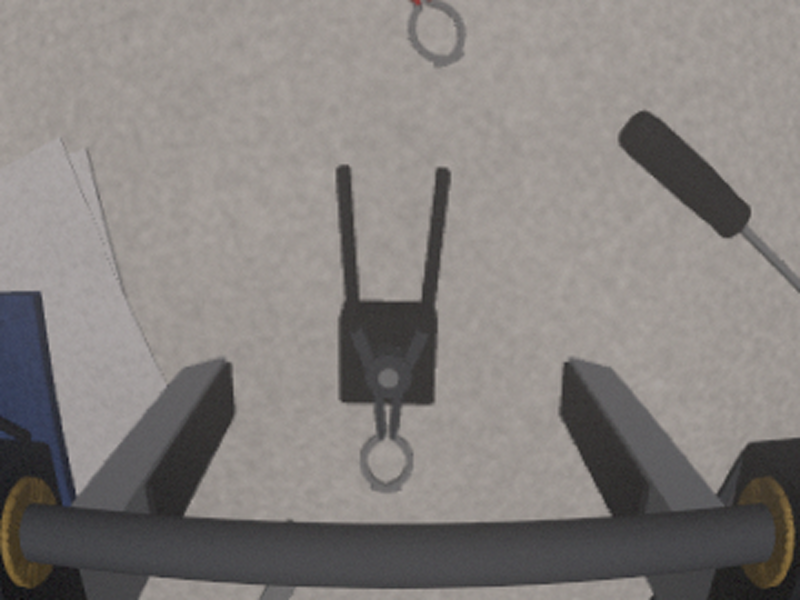

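c5: the black-handled pliers, with handle ends at crop (344,166) and (443,170), the pivot at (388,378) and the ring at (386,462), all between the fingers.

```bash
python3 - <<'E'
from h import *
import json;p=json.load(open("w5.json"))
f=lambda x,y,z:onz("wrist",140+x*.45,60+y*.45,z,p)
ring=f(386,462,.038);piv=f(388,378,.05);re=f(393.5,168,.046)
a=f(348,235,.046);b=f(434,238,.046)
print(ring,piv,re,(a+b)/2,b-a)
d=(ring-re)[:2];print(np.linalg.norm(d),np.degrees(np.arctan2(d[1],d[0])))
u=d/np.linalg.norm(d);print("grip from ring",ring[:2]-.102*u,"from rear",re[:2]+.054*u)
E
```

```text
[ 0.5361492  -0.28575809  0.038     ] [ 0.48302697 -0.28410881  0.05      ] [ 0.38180915 -0.28087189  0.046     ] [ 0.41387642 -0.28220684  0.046     ] [0.00164417 0.04027933 0.        ]
0.1544173739453541 -1.8133031672611715
grip from ring [ 0.43420028 -0.28253052] from rear [ 0.43578211 -0.2825806 ]
```

Request:
{"fn": "drive_tool", "kwargs": {
  "moves": [
    {"delta_pos": [0.001,-0.002,-0.026],"twist": [0,0,-1.5],"fingers": 1},
    {"delta_pos": [0,0,-0.035],"twist": [0,0,0],"fingers": 1},
    {"delta_pos": [0,0,-0.035],"twist": [0,0,0],"fingers": 1},
    {"delta_pos": [0,0,-0.035],"twist": [0,0,0],"fingers": 1},
    {"delta_pos": [0,0,-0.025],"twist": [0,0,0],"fingers": 1},
    {"delta_pos": [0,0,-0.01],"twist": [0,0,0],"fingers": 1},
    {"delta_pos": [0,0,0],"twist": [0,0,0],"fingers": 0.6},
    {"delta_pos": [0,0,0],"twist": [0,0,0],"fingers": 0.6},
    {"delta_pos": [0,0,0],"twist": [0,0,0],"fingers": 0.6},
    {"delta_pos": [0,0,0],"twist": [0,0,0],"fingers": 0.6},
    {"delta_pos": [0,0,0],"twist": [0,0,0],"fingers": 0.6},
    {"delta_pos": [0,0,0],"twist": [0,0,0],"fingers": 0.6}
  ]
}}

```text
time_s: 10.6
tool_pos: [0.437, -0.2832, 0.0225]
tcp_rot: [0.014, 1.0, -0.001, 0.001]
wrist_force: [0.1, 0.3, -0.4]
opening: 0.0582
finger_force: 0.0
```

Request:
{"fn": "drive_tool", "kwargs": {
  "moves": [
    {"delta_pos": [-0.001,0,-0.003],"twist": [0,0,0],"fingers": 0.55},
    {"delta_pos": [0,0,0],"twist": [0,0,0],"fingers": 0.45},
    {"delta_pos": [0,0,0],"twist": [0,0,0],"fingers": 0.4},
    {"delta_pos": [0,0,0],"twist": [0,0,0],"fingers": 0.2},
    {"delta_pos": [0,0,0],"twist": [0,0,0],"fingers": 0.2},
    {"delta_pos": [0,0,0],"twist": [0,0,0],"fingers": 0.2},
    {"delta_pos": [0,0,0],"twist": [0,0,0],"fingers": 0.2},
    {"delta_pos": [0,0,0],"twist": [0,0,0],"fingers": 0.2},
    {"delta_pos": [0,0,0],"twist": [0,0,0],"fingers": 0.2},
    {"delta_pos": [0,0,0],"twist": [0,0,0],"fingers": 0.2}
  ],
  "force": 45
}}

```text
time_s: 11.43
tool_pos: [0.4352, -0.2824, 0.0179]
tcp_rot: [0.014, 1.0, 0.0, -0.0]
wrist_force: [-0.4, -0.0, -0.6]
opening: 0.0353
finger_force: 44.8
```

Request:
{"fn": "drive_tool", "kwargs": {
  "moves": [
    {"delta_pos": [0,0,0.01],"twist": [0,0,0],"fingers": 0.2},
    {"delta_pos": [0,0,0.02],"twist": [0,0,0],"fingers": 0.2},
    {"delta_pos": [0,0,0.03],"twist": [0,0,0],"fingers": 0.2},
    {"delta_pos": [0,0,0.03],"twist": [0,0,0],"fingers": 0.2},
    {"delta_pos": [0,0,0.02],"twist": [0,0,0],"fingers": 0.2},
    {"delta_pos": [0.004,0.01,0.006],"twist": [0,0,0],"fingers": 0.2},
    {"delta_pos": [0.01,0.025,0],"twist": [0,0,0],"fingers": 0.2},
    {"delta_pos": [0.01,0.025,0],"twist": [0,0,0],"fingers": 0.2},
    {"delta_pos": [0.01,0.025,0],"twist": [0,0,0],"fingers": 0.2},
    {"delta_pos": [0.01,0.025,0],"twist": [0,0,0],"fingers": 0.2},
    {"delta_pos": [0.01,0.025,0],"twist": [0,0,0],"fingers": 0.2},
    {"delta_pos": [0.01,0.025,0],"twist": [0,0,0],"fingers": 0.2},
    {"delta_pos": [0.01,0.025,0],"twist": [0,0,0],"fingers": 0.2},
    {"delta_pos": [0.01,0.025,0],"twist": [0,0,0],"fingers": 0.2},
    {"delta_pos": [0.01,0.025,0],"twist": [0,0,0],"fingers": 0.2},
    {"delta_pos": [0.006,0.017,0],"twist": [0,0,0],"fingers": 0.2},
    {"delta_pos": [0,0,0],"twist": [0,0,0],"fingers": 0.2},
    {"delta_pos": [0,0,0],"twist": [0,0,0],"fingers": 0.2},
    {"delta_pos": [0,0,0],"twist": [0,0,0],"fingers": 0.2}
  ]
}}

```text
time_s: 13.02
tool_pos: [0.5345, -0.0304, 0.1333]
tcp_rot: [0.014, 1.0, -0.0, -0.001]
wrist_force: [0.7, -0.7, -1.9]
opening: 0.0353
finger_force: 44.8
```

```bash
python3 - <<'E'
from h import *
im,p=look("w6");print(p)
s=grab_frame("scene");d=grab_frame("side");cv2.imwrite("pics/scene6.png",s);cv2.imwrite("pics/side6.png",d)
f=lambda im,u,v,w,h,W,H:cv2.resize(im[v-h:v+h,u-w:u+w],(W,H),interpolation=cv2.INTER_CUBIC)
q=[tuple(map(int,proj(n,[.636,-.034,.115]))) for n in("scene","side")]
r=proj("wrist",[.636,-.034,.14],p);print(q,r)
k=np.zeros((600,800,3),np.uint8)
k[:300,:400]=f(im,320,255,60,45,400,300)
k[:300,400:]=f(s,*q[0],28,21,400,300)
k[300:,:400]=f(d,*q[1],28,21,400,300)
k[300:,400:]=f(im,320,200,160,120,400,300)
cv2.imwrite("pics/c6.png",k)
E
```

```text
(array([ 0.53453556, -0.03042647,  0.13327414]), array([ 1.36788520e-02,  9.99906135e-01, -5.17635701e-05, -7.79394145e-04]))
[(322, 244), (286, 160)] (np.float64(316.3165789459197), np.float64(360.26742833363426))
```

View pics/c6.png

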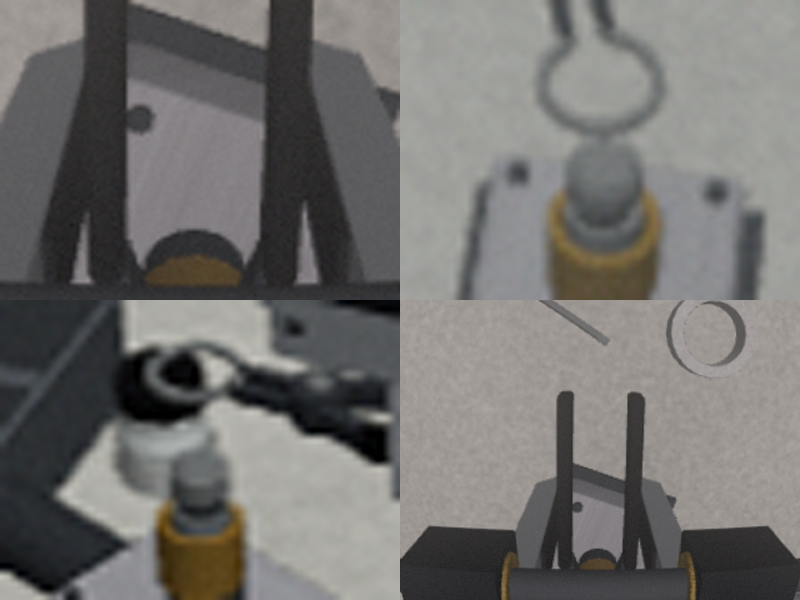

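c6: ring spread and level above the stub at scene (322.1,234.8) and side (284.9,148.9). The stub head columns are 322.6 and 286.1. I'm triangulating both.

```bash
python3 - <<'E'
from h import *
from scipy.optimize import least_squares
def tri(obs):
    f=lambda q:np.ravel([np.subtract(proj(n,q),uv) for n,uv in obs]);r=least_squares(f,[.63,-.03,.14]);return r.x.round(4),r.fun.round(2)
print("ring",tri([("scene",(322.1,234.8)),("side",(284.9,148.9))]))
def fit(obs):
    f=lambda q:[proj(n,[q[0],q[1],z])[0]-u for n,u,z in obs];r=least_squares(f,[.633,-.03]);return r.x.round(4),np.round(r.fun,2)
print("stub",fit([("scene",322.6,.105),("side",286.1,.105)]))
for z in(.148,.152,.156):print("ring cols",z,fit([("scene",322.1,z),("side",284.9,z)]))
# column profiles: brass sleeve centre
for n in("scene","side"):
    m=cv2.imread(f"pics/{n}6.png");l,b=brass(m);pr=proj(n,[.636,-.033,.07]);print(n,[x for i,x in b if abs(x[0]+x[2]/2-pr[0])<20 and abs(x[1]+x[3]/2-pr[1])<25])
print("sleeve",fit([("scene",322.6+0,.07),("side",286.,.07)]))
E
```

```text
ring (array([ 0.6387, -0.0353,  0.1527]), array([-0.04, -0.03, -0.06,  0.03]))
stub (array([ 0.6358, -0.0325]), array([0., 0.]))
ring cols 0.148 (array([ 0.6387, -0.0351]), array([-0.,  0.]))
ring cols 0.152 (array([ 0.6385, -0.0351]), array([0., 0.]))
ring cols 0.156 (array([ 0.6383, -0.0351]), array([0., 0.]))
scene [[315, 250, 15, 17, 120]]
side [[280, 167, 12, 14, 117]]
sleeve (array([ 0.6374, -0.0324]), array([0., 0.]))
```

```bash
python3 - <<'E'
from h import *
for n,r,c in(("scene",(226,268),(312,334)),("side",(141,180),(274,298))):
    g=cv2.cvtColor(cv2.imread(f"pics/{n}6.png"),cv2.COLOR_BGR2GRAY)
    print(n,"   ",*[f"{k:3d}" for k in range(*c)])
    for v in range(*r,1 if v_ else 1) if (v_:=0) else range(*r): print(v,"  ",*[f"{x:3d}" for x in g[v,c[0]:c[1]]])
E
```

```text
scene     312 313 314 315 316 317 318 319 320 321 322 323 324 325 326 327 328 329 330 331 332 333
226    159 158 159 119  81  79 133 157 157 126  86  82 139 156 155 157 156 155 155 159 159 157
227    161 158 160 131  94  73 131 154 158 127  97 102 127 135 149 153 156 156 155 160 159 158
228    160 159 160 148 117  98 117 153 156 149 118 101 112 114 126 140 150 153 156 158 161 158
229    158 160 152 136 118 103 128 153 159 158 148 136 120 111 105 119 129 146 154 153 156 158
230    158 149 134 118 105 118 148 157 159 158 158 153 147 146 134 113 118 129 151 155 155 156
231    157 141 122 109 127 146 156 161 160 158 159 158 156 158 157 135 111 118 143 156 161 158
232    159 135 119 126 148 159 160 159 159 159 160 160 161 161 161 153 127 115 128 152 158 158
233    155 126 114 144 154 157 160 157 157 158 159 161 162 161 159 158 147 124 119 155 158 160
234    148 126 121 150 158 160 158 157 155 155 157 158 158 158 155 152 154 122 118 147 158 159
235    153 125 122 152 159 160 159 158 157 155 157 157 156 156 156 157 151 123 113 140 157 158
236    158 123 115 141 155 160 158 158 154 156 156 1
[... 6409 characters left out ...]
39 145 119  49  48  54  59  69  69  72  73  71  72  64  60 109 165 170 166 163 166
174     99 146 141 142 148 118  48  45  51  56  63  65  69  69  73  69  69  64 112 146 141 154 168 167
175    144 150 145 144 145 124  67  46  52  58  64  64  70  69  69  70  69  56 103 148 142 144 157 171
176    145 144 143 145 148 128  70  46  50  61  62  67  67  67  73  69  65  56 100 150 144 140 145 139
177    144 143 142 145 147 127  68  42  53  58  60  66  73  71  71  73  65  64 110 151 148 145 143 140
178    141 142 141 143 145 128  74  42  51  59  62  65  69  66  71  68  67  58 107 148 147 148 147 145
179    140 141 142 140 142 146 123  72  52  59  64  65  68  69  73  70  64  43 103 148 145 146 147 149
```

```bash
python3 - <<'E'
from h import *
from scipy.optimize import least_squares
def fit(a,b,za,zb):
    f=lambda q:[proj("scene",[q[0],q[1],za])[0]-a,proj("side",[q[0],q[1],zb])[0]-b];return least_squares(f,[.633,-.03]).x.round(4)
print("ring",fit(321.65,284.55,.152,.152),"stub",fit(322.1,285.55,.106,.106),"sleeve",fit(321.9,285.75,.07,.068))
f=lambda q:np.ravel([np.subtract(proj("scene",q),(321.65,234.4)),np.subtract(proj("side",q),(284.55,148.4))])
r=least_squares(f,[.63,-.03,.15]);print(r.x.round(4),r.fun.round(2))
E
```

```text
ring [ 0.6401 -0.0365] stub [ 0.6381 -0.0343] sleeve [ 0.6392 -0.0345]
[ 0.6392 -0.036   0.1543] [ 0.15  0.12  0.22 -0.13]
```

Request:
{"fn": "drive_tool", "kwargs": {
  "moves": [
    {"delta_pos": [-0.0015,0.002,0],"twist": [0,0,0],"fingers": 0.2},
    {"delta_pos": [0,0,-0.01],"twist": [0,0,0],"fingers": 0.2},
    {"delta_pos": [0,0,-0.01],"twist": [0,0,0],"fingers": 0.2},
    {"delta_pos": [0,0,-0.008],"twist": [0,0,0],"fingers": 0.2},
    {"delta_pos": [0,0,0],"twist": [0,0,0],"fingers": 0.2},
    {"delta_pos": [0,0,0],"twist": [0,0,0],"fingers": 0.2},
    {"delta_pos": [0,0,0],"twist": [0,0,0],"fingers": 0.2}
  ]
}}

```text
time_s: 13.75
tool_pos: [0.5336, -0.0285, 0.1058]
tcp_rot: [0.014, 1.0, 0.0, -0.0]
wrist_force: [0.3, 0.0, -2.0]
opening: 0.0353
finger_force: 44.8
```

```bash
python3 - <<'E'
from h import *
o=get_obs();print(o["tool_pos"])
for n,r,c in(("scene",(230,256),(312,334)),("side",(148,170),(274,298))):
    g=cv2.cvtColor(grab_frame(n),cv2.COLOR_BGR2GRAY)
    print(n,"   ",*[f"{k:3d}" for k in range(*c)])
    for v in range(*r): print(v,"  ",*[f"{x:3d}" for x in g[v,c[0]:c[1]]])
E
```

```text
[ 0.53364363 -0.02852022  0.1057976 ]
scene     312 313 314 315 316 317 318 319 320 321 322 323 324 325 326 327 328 329 330 331 332 333
230    160 160 161 126  87  77 111 155 158 108  72  91 144 158 161 160 161 159 156 156 155 157
231    156 158 156 139  87  76 107 158 161 119  85  76 120 157 164 160 159 162 156 159 158 161
232    161 160 161 154  98  72  99 149 158 138  86  75 111 156 160 158 158 161 159 162 160 159
233    161 162 161 159 115  78  89 148 157 151 103  77  96 152 158 154 156 157 162 160 157 157
234    160 161 160 157 125  79  74 127 154 152 132  97 100 142 150 155 158 161 160 162 160 159
235    157 161 159 161 148 111  87 119 149 155 135 106 104 121 131 136 147 156 159 158 159 157
236    158 159 161 160 145 125 107 131 152 161 152 132 115 107 103 118 127 142 153 155 160 159
237    158 160 160 147 127 110 118 147 160 159 158 152 145 142 124 107 113 125 142 154 156 156
238    160 163 150 131 117 117 144 158 161 162 156 155 156 155 149 142 123 114 126 151 156 156
239    164 163 138 123 123 147 157 159 158 160 159 156 155 156 158 159 149 120 117 139 155 157
240    162 154
[... 3176 characters left out ...]
08 116 125 135 119  86  99 109 108 107 111 111 118 155 179 176 173 168 154 104  71
164    159 116  89 101 115 122 133 111  62  77 103 112 113 107  90  95 147 175 173 174 176 175 171 171
165    179 165 128 105 111 123 133 111  55  57  69  76  82  80  76  92 145 176 173 173 172 172 173 180
166    179 180 175 161 147 144 134 111  56  54  67  73  80  79  74 102 152 180 178 173 174 175 175 175
167    174 177 181 178 178 178 153 114  82  47  60  67  67  65  48  69 127 157 173 170 168 169 172 172
168    176 175 177 178 179 167 124  93  73  46  22  28  34  33  41  67  89 119 158 173 170 170 167 172
169    172 168 172 171 179 157 100  70  68  77  67  53  54  62  78  85  75 104 155 176 169 169 170 172
```

```bash
python3 - <<'E'
from h import *
from scipy.optimize import least_squares
def fit(a,b,za,zb):
    f=lambda q:[proj("scene",[q[0],q[1],za])[0]-a,proj("side",[q[0],q[1],zb])[0]-b];return least_squares(f,[.633,-.03]).x.round(4)
print("ring",fit(322.4,285.05,.126,.126),"stub",fit(322.1,285.55,.106,.106))
print([proj("scene",[.638,-.034,z])[0].round(2) for z in(.106,.126)],[proj("side",[.638,-.034,z])[0].round(2) for z in(.106,.126)])
f=lambda q:np.ravel([np.subtract(proj("scene",q),(322.4,241.5)),np.subtract(proj("side",q),(285.05,157.4))])
r=least_squares(f,[.63,-.03,.15]);print(r.x.round(4),r.fun.round(2))
E
```

```text
ring [ 0.6387 -0.0341] stub [ 0.6381 -0.0343]
[np.float64(322.22), np.float64(322.36)] [np.float64(285.55), np.float64(285.28)]
[ 0.6374 -0.0333  0.1264] [ 0.22  0.19  0.33 -0.19]
```

Request:
{"fn": "drive_tool", "kwargs": {
  "moves": [
    {"delta_pos": [0,0,-0.004],"twist": [0,0,0],"fingers": 0.2},
    {"delta_pos": [0,0,-0.004],"twist": [0,0,0],"fingers": 0.2},
    {"delta_pos": [0,0,-0.004],"twist": [0,0,0],"fingers": 0.2},
    {"delta_pos": [0,0,-0.004],"twist": [0,0,0],"fingers": 0.2},
    {"delta_pos": [0,0,-0.003],"twist": [0,0,0],"fingers": 0.2},
    {"delta_pos": [0,0,0],"twist": [0,0,0],"fingers": 0.2},
    {"delta_pos": [0,0,0],"twist": [0,0,0],"fingers": 0.2}
  ]
}}

```text
time_s: 14.43
tool_pos: [0.5334, -0.0284, 0.0866]
tcp_rot: [0.014, 1.0, 0.0, -0.0]
wrist_force: [0.6, -0.3, -0.6]
opening: 0.0351
finger_force: 44.8
```

No contact force; on down to groove height.

Request:
{"fn": "drive_tool", "kwargs": {
  "moves": [
    {"delta_pos": [0,0,-0.003],"twist": [0,0,0],"fingers": 0.2},
    {"delta_pos": [0,0,-0.003],"twist": [0,0,0],"fingers": 0.2},
    {"delta_pos": [0,0,-0.003],"twist": [0,0,0],"fingers": 0.2},
    {"delta_pos": [0,0,-0.002],"twist": [0,0,0],"fingers": 0.2},
    {"delta_pos": [0,0,0],"twist": [0,0,0],"fingers": 0.2},
    {"delta_pos": [0,0,0],"twist": [0,0,0],"fingers": 0.2},
    {"delta_pos": [0,0,0],"twist": [0,0,0],"fingers": 0.2}
  ]
}}

```text
time_s: 15.02
tool_pos: [0.5338, -0.0285, 0.0761]
tcp_rot: [0.014, 1.0, 0.0, 0.0]
wrist_force: [1.5, -0.3, -1.6]
opening: 0.0353
finger_force: 44.8
```

```bash
python3 - <<'E'
from h import *
o=get_obs();print(o["tool_pos"],o["wrist_force"],o["ft_torque"])
for n,r,c in(("scene",(240,262),(311,334)),("side",(158,178),(274,298))):
    g=cv2.cvtColor(grab_frame(n),cv2.COLOR_BGR2GRAY)
    print(n,"   ",*[f"{k:3d}" for k in range(*c)],proj(n,[.638,-.034,.095]))
    for v in range(*r): print(v,"  ",*[f"{x:3d}" for x in g[v,c[0]:c[1]]])
E
```

```text
[ 0.53377715 -0.02849741  0.07609285] [ 1.52048224 -0.26503427 -1.58226864] [ 0.07287401  0.02791419 -0.03041252]
scene     311 312 313 314 315 316 317 318 319 320 321 322 323 324 325 326 327 328 329 330 331 332 333 (np.float64(322.14411095695675), np.float64(250.63151069191338))
240    161 159 161 160 153 100  73 108 151 161 121  75  78 129 154 161 163 158 158 158 156 157 158
241    162 159 159 162 161 107  72  93 150 162 133  85  75 108 149 160 163 159 155 155 156 156 155
242    158 154 158 157 160 121  80  83 138 145 130 107 101 110 142 155 158 159 155 154 157 158 156
243    156 154 154 156 158 134  95  82 113 125 120 117 115 115 123 132 147 155 156 155 158 159 156
244    150 152 153 154 156 142 114 106 115 121 121 121 119 120 116 116 122 144 152 155 155 156 158
245    128 144 152 148 142 131 117 111 118 119 116 120 122 122 115 113 114 127 140 153 153 157 159
246     89 138 147 142 127 114 106 113 119 119 120 121 122 117 117 108 106 104 121 137 144 149 152
247     77 140 149 134 120 112 101 103 113 117 119 122 117 119 117 103  97 108 115 128 137 142 143
248     99 140 146 128 117 
[... 2888 characters left out ...]
83 179 124  62  91  71  61  68  74  79  81  81  91  95  80 132 165  98  41  36  18
172     68 118 141 139 154 121  50  61  85  97  90  93  94  98  99  85  69  72 139 186 173 165 167 151
173     30  58 117 145 149 120  51  48  60  64  67  73  72  76  74  73  67  65 117 168 177 172 173 175
174    102 149 143 147 151 119  50  49  55  59  66  67  69  75  72  72  70  69 116 150 145 157 172 176
175    149 153 147 147 150 130  69  47  53  58  65  66  70  73  75  74  68  60 104 151 147 148 161 175
176    151 150 152 149 149 129  72  44  55  61  65  69  71  72  72  72  69  56 106 155 150 144 145 144
177    147 145 147 147 151 129  72  46  53  61  66  70  70  74  71  71  68  66 115 156 153 148 147 141
```

Request:
{"fn": "drive_tool", "kwargs": {
  "moves": [
    {"delta_pos": [0,0,-0.001],"twist": [0,0,0],"fingers": 0.2},
    {"delta_pos": [0,0,0],"twist": [0,0,0],"fingers": 0.2},
    {"delta_pos": [0,0,0],"twist": [0,0,0],"fingers": 0.2},
    {"delta_pos": [0,0,0],"twist": [0,0,0],"fingers": 0.2},
    {"delta_pos": [0,0,0],"twist": [0,0,0],"fingers": 0.2},
    {"delta_pos": [0,0,0],"twist": [0,0,0],"fingers": 0.2}
  ]
}}

```text
time_s: 15.62
tool_pos: [0.5337, -0.0285, 0.075]
tcp_rot: [0.014, 1.0, 0.0, 0.0]
wrist_force: [-0.4, 0.0, -0.9]
opening: 0.0355
finger_force: 44.8
```

```bash
python3 - <<'E'
from h import *
o=get_obs();print(o["tool_pos"],o["wrist_force"],np.abs(o["qd"]).max(),o["finger_force"])
if np.abs(o["wrist_force"]).max()<4: print(sign_off())
E
```

```text
[ 0.53370798 -0.02849011  0.07500561] [-0.42129992  0.02239752 -0.9299414 ] 0.0019233199847966918 44.84092354774475
the job is handed in; nothing more can be done
None
```

I handed in the job at about 15.6 s. The wide sleeve is on the stub's shoulder and let go. The ring is spread around the groove, centred to about 1 mm and at groove height by my measurements, with the pliers still squeezed at 45 N. `sign_off()` did not return a verdict.

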